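# Find top dead centre of a pump eccentric with a plunger gauge

### The arm

A 6-joint arm with a two-finger parallel gripper is mounted at the origin on the work surface. World frame = base frame: x ahead of the robot, y to its left, z up, the work surface at z = 0. Lengths are in mm, angles in rad, forces in N, time in s.
With the tool pointing down it reaches from about 425 to 950 mm from the base axis. Payload 14.7 kg.
Tool frame: the origin (TCP) lies between the finger pads; the fingertips stand 17 mm ahead of it and the grasp point (between the pads) lies 2 mm behind it; z points along the fingers, y is the line along which they close (so a half turn about z gives the same grasp; the last joint's range is limited). The gripper opens to 85 mm and grips with 20 to 120 N. Pads are 22 mm wide; open, the fingers measure 114 mm over their backs; the gripper's body (76 mm by 85 mm) begins 54 mm behind the grasp point. The pads swing forward as they close: fully open they stand 13 mm farther back than shut.
Start: joints at [1.177, 0.48, 1.596, -0, 1.065, -0.047], TCP at [220.904, 611.305, 248.297] pointing down, gripper open.
Joint ranges: [-2.75, 2.75], [-0.82, 2.05], [0.23, 2.67], [-1.56, 4.7], [0.09, 2.69], [-2.92, 2.92]. Speed limits (rad/s): [1.89, 1.89, 2.39, 3.01, 3.01, 3.01].

### API

Orientations are given as a unit quaternion [x, y, z, w].
In Python, from cell import bot gives the robot as it stands. The module is installed in compiled form; this text tells all that it offers.
- The arm moves only by the shell command python3 -m inch 'ROWS' [OPENING]. ROWS is a JSON object of lists of equal length, an entry for each row: "travel": the shift along the tool's x, y, z in units of 2.5 cm (1.0 is 2.5 cm), a list of three; "twist": the turn about the tool's z in units of 0.08 rad (1.0 is 0.08 rad). In form: {"travel": [[tx, ty, tz], ...], "twist": [twist, ...]}. A call has 1 to 8 rows; each row shifts and turns the commanded pose from where the row before left it, along the tool's axes as they then stand; what a row does not reach is not made up. A row lasts 1/12 s, in which the tool goes at most 41.7 mm and 7.16 degrees, less where a joint would pass 70% of its speed; a pose out of reach is approached as far as the arm can. A call with a number of a shift or a turn outside -1 to 1 is refused whole. A call with a gripper value outside its range is refused whole. OPENING is the opening, from -1 (shut) to 1 (fully open), so that 0 is half open, set as the call begins (- or left out, the last holds). The fingers move at their own pace and stop on an object; the grip force is fixed at half the most. Time passes only in rows, so rows that do not move let the fingers close. It gives the time, the measured TCP pose, the force, the opening and the grip force at its end, in the units of the state.
- bot.get_obs(): the state, without advancing time (a new reading comes with each control period).
- bot.get_image(name): name is "scene" or "top" or "wrist"; returns (picture, depth): 480x640x3 uint8, red, green, blue; 480x640 float32, mm along the optical axis (not along the pixel's ray), 0 where there is no reading.
- bot.camera_model(name): a dict with "fx", "fy", "cx", "cy" (pixels), "R" (3x3) and "t" (3): a world point X has camera coordinates R X + t. Camera axes: x right, y down, z forward; pixel columns grow to the right and rows downward; lengths in mm; the calibration is good to about 2 mm. A picture is of the moment at which its call begins: read the wrist's pose just before it. camera_model takes no time and is no camera call; for the wrist camera it gives the pose at the moment of the call.
- bot.hand_in(): hands the job in; it is judged then, once.
The state is a dict: "clock": time; "joints": joint angles; "dq": joint speeds; "effort": joint torques, N m; "tcp_pos": TCP position; "tool_rot": TCP orientation; "force": force on the tool from outside, world axes, zero at the start; "wrist_torque": the same for the moment, N m; "opening": opening from 0.0 (shut) to 1.0 (fully open); "finger_force": force on a finger pad.
Only numpy, scipy, OpenCV 4.12 (cv2) and the standard library are available. Lean on these libraries where they do the work, as an engineer would, in place of code of your own. Each camera call takes 0.05 s, during which the arm holds its last target. There are 200 camera calls.

### The job

Slide the dial gauge along its rails until its plunger bears on the brass pump eccentric and is pressed in about 5 mm (needle in the green), never letting the plunger bottom out. Then crank the spindle gently through one full turn, without straining its sprung handle, while watching the needle swing, and leave the eccentric standing with its high spot against the plunger, where the needle reads its peak. Let go of everything and leave the bottle, beaker and spanner where they are.

Things in the scene. Friction and masses are not known exactly. Their poses are not given: they have to be found in the camera images.
- stand: Test stand bolted to the bench: aluminium base plate 130 x 310 x 12 mm (x -65..65, y -90..220 in its own frame) with a vertical spindle held between a bottom centre and a blue bracket (bracket on the -y side, top at z 93 mm). Origin: on the bench under the spindle axis, z up. The gauge stands on rails on the +y side and slides along y. Yaw varies.
- spindle (a point): A point on the vertical spindle axis, 50 mm above the bench, at the height of the plunger. The brass eccentric here is a disc of 44 mm diameter, 24 mm thick, its centre 5 mm off the axis, so its rim lies 17 to 27 mm from the axis; it is clamped to the spindle at an unknown angle to the crank and turns with it.
- crank (a joint): Angle of the spindle and crank in rad, anticlockwise positive seen from above; at 0 the crank arm points along the stand's -x. Starts within 0.5 rad of 0. Turns endlessly either way, stiffly (about 0.1 to 0.2 N m), and stays where it is left.
- knob_grip (a point): Middle of the grip of the red crank knob, 138 mm above the bench and 44 mm from the spindle axis when the handle is unstrained. The knob is an upright cylinder 18 mm in diameter, 107 to 155 mm above the bench; it spins freely on its own pin, so a gripper holding it need not turn as it is led round the circle. The crank arm beneath it reaches up to 106 mm.
- handle (a joint): The crank arm is telescopic and sprung: how far the knob is pulled outwards (+) or pushed inwards (-) from its 44 mm radius, m, with 1.5 N per mm (about zero when the knob is led truly round its circle). Its stops are at 0.008 either way; straining it past 6 mm (9 N) counts as forcing the crank.
- gauge_post (a point): Grip of the blue-capped round post on the gauge carriage, on its axis, 105 mm above the bench; post 17 mm in diameter, top at 120 mm. The dial in front of it (centre 50 mm nearer the spindle, 56 mm wide) reaches only 72 mm high. Moving the post along the stand's -y slides the gauge towards the spindle, by up to 50 mm from its rearmost place; about 6 N of friction, and it stays where it is left. At the start the plunger is 10 to 35 mm short of the eccentric.
- tip (a point): Centre of the plunger's ball tip (8 mm in diameter), 50 mm above the bench; it points along the stand's -y at the spindle axis. It lies 119 mm nearer the spindle than the gauge post when the plunger is out. Resting on the eccentric, it is 21 mm (low spot) to 31 mm (high spot) from the spindle axis, less up to 0.4 mm that the contact gives.
- plunger (a joint): How far the plunger is pressed in, m: 0 out, 0.020 bottomed out (damages it from 0.019 on). Its spring pushes back with 1 N at 0 and 3 N at 0.020.
- needle (a joint): Angle of the red needle on the white dial (dial faces up), rad, clockwise seen from above: 0 points along the stand's -x with the plunger out, and it turns 0.27 rad per mm of plunger (270 rad per m). Green marks at 4 to 6 mm (1.08 to 1.62 rad), red marks from 18.6 mm.
- reagent: Bystander: amber reagent bottle, 68 mm in diameter, 150 mm tall, origin at the centre of its underside. It stands on the stand's -y side.
- beaker: Bystander: clear beaker, 60 mm across, 65 mm tall, origin at the centre of its underside. It stands beyond the stand.
- spanner: Bystander: steel spanner 150 mm long lying on the bench beyond the stand; origin under its middle.

How it is judged (in metres and radians):
On the way, in this order (a step that is already met when the one before it is completed fails the run):
1. the plunger bears on the eccentric, pressed in at least 2 mm (value of joint plunger above 0.002 m), for 0.2 s.
2. the spindle has been cranked through a full turn, either way ((value of joint crank above 5.7 rad or value of joint crank below -5.7 rad)).
At the end, for the whole second after the job is handed in: The eccentric stands still with its high spot at the plunger: tip centre more than 30.25 mm from the spindle axis (about 30.6 mm at the peak; some 18 degrees either side), the plunger pressed in more than 2 mm, the spindle at rest and everything let go (horizontal distance between tip and spindle above 0.03025 m and value of joint plunger above 0.002 m and velocity of joint crank between -0.05 and 0.05 rad/s and velocity of joint plunger between -0.002 and 0.002 m/s); the robot touches nothing.
It fails at once if the plunger bottoms out (19 mm or more) (value of joint plunger above 0.019 m).
It fails at once if the crank is forced: its sprung handle is strained outwards or inwards by more than 6 mm (9 N) (value of joint handle above 0.006 m or value of joint handle below -0.006 m).
It fails at once if the bottle, the beaker or the spanner is moved by more than 20 mm or tipped (distance of any of reagent, beaker, spanner from where it was at the start of the episode above 0.02 m or angle between any of reagent, beaker's own z axis and vertical above 0.3 rad).
It also fails if it takes over 72 s, if anything falls off the work surface, if the arm or the gripper's body presses on something with over 40 N, if the wrist force passes 120 N, or if a joint passes its speed limit or range.

## Working session

There is one attempt and no reset: what is moved stays moved. The work goes in short steps, Python scripts to look and compute and a shell command to move; the robot and the scene stay as the last step left them, time stands still between calls to the robot, and variables do not carry over. Pictures are saved under pics/ and viewed, at most 10 in all, crops included, and the job is handed in when it is done.

```bash
mkdir -p pics; python3 - <<'E'
from cell import bot
import cv2
o=bot.get_obs();print(o)
for n in("top","scene"):
    im,d=bot.get_image(n);cv2.imwrite(f"pics/{n}0.png",im[:,:,::-1]);m=bot.camera_model(n);print(n,m)
    import numpy as np;np.savez(f"{n}0.npz",im=im,d=d,**m)
E
```

```text
{'clock': 0.0, 'joints': array([ 1.17737096e+00,  4.80853743e-01,  1.59686422e+00, -4.08019825e-05,
        1.06507031e+00, -4.66237686e-02]), 'dq': array([-0.00067226, -0.00078708,  0.00145741,  0.00082711, -0.001091  ,
        0.00090142]), 'effort': array([-2.37509696e-03, -9.50643897e+01, -4.30177689e+01, -3.59079231e-04,
        1.23636241e-02,  1.14373603e-05]), 'tcp_pos': array([220.79074319, 610.94906229, 247.66174728]), 'tool_rot': array([ 1.72523363e-01,  9.85005244e-01, -5.87293130e-04, -1.13063212e-04]), 'force': array([0.49533341, 0.26507094, 0.29615433]), 'wrist_torque': array([ 0.01814122, -0.01272053, -0.02989584]), 'finger_force': 0.0, 'opening': 1.0004229344985038}
top {'fx': 620.5959717003234, 'fy': 620.5959717003234, 'cx': 321.9320508593572, 'cy': 235.5914024900676, 'R': array([[-0.01568732, -0.99981957,  0.0107113 ],
       [-0.98405189,  0.01353976, -0.17736557],
       [ 0.17718854, -0.01332286, -0.98408675]]), 't': array([ -59.32209539,  609.03629676, 1163.34589655])}
scene {'fx': 614.7606697999511, 'fy': 614.7606697999511, 'cx': 313.6591680854479, 'cy': 235.49048089726534, 'R': array([[ 0.07702268,  0.9970285 , -0.00129682],
       [ 0.58839612, -0.04650487, -0.80723435],
       [-0.80489596,  0.06141231, -0.59022963]]), 't': array([  -3.37694038, -248.87232683, 1417.58189192])}
```

View pics/top0.png

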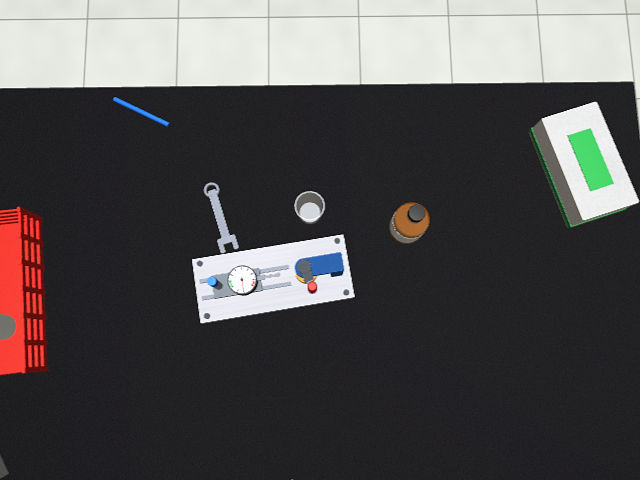

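View pics/scene0.png

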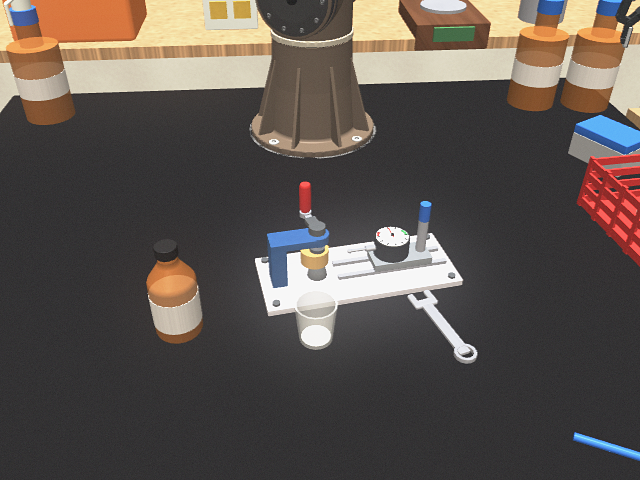

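The top view shows the gauge dial at (242,280), the blue-capped post at (213,282), the red knob at (312,287) and the spindle near (305,270). The bottle is at (410,222), the beaker at (310,207) and the spanner at (220,215). The scene view agrees, with the crank pointing towards the robot.

```bash
cat > h.py <<'E'
import numpy as np,cv2
def cloud(im,d,m):
    v,u=np.mgrid[:480,:640]
    c=np.stack([(u-m['cx'])/m['fx']*d,(v-m['cy'])/m['fy']*d,d],-1)
    return (c-m['t'])@m['R']
def ray(u,v,z,m):
    r=m['R'].T@np.array([(u-m['cx'])/m['fx'],(v-m['cy'])/m['fy'],1]); c=-m['R'].T@m['t']
    return c+r*(z-c[2])/r[2]
def mask(im,col):
    h=cv2.cvtColor(im,cv2.COLOR_RGB2HSV).astype(int);H,S,V=h[...,0],h[...,1],h[...,2]
    return {'red':((H<6)|(H>174))&(S>140)&(V>70),'blue':(H>100)&(H<125)&(S>140)&(V>60),
     'brass':(H>12)&(H<28)&(S>110)&(V>80)}[col]
E
python3 - <<'E'
from h import *
for n in("top","scene"):
    m=np.load(n+"0.npz");im=m['im'];P=cloud(im,m['d'],m)
    roi=(np.abs(P[...,0]-560)<180)&(np.abs(P[...,1]-30)<230)&(m['d']>0)
    pl=roi&(P[...,2]>7)&(P[...,2]<17)&(im.min(2)>110)
    pts=P[pl][:,:2].astype(np.float32);r=cv2.minAreaRect(pts);print(n,len(pts),r,cv2.boxPoints(r).round(1).tolist())
    for c in('red','blue','brass'):
        k,l,s,ce=cv2.connectedComponentsWithStats((mask(im,c)&roi).astype(np.uint8))
        for i in range(1,k):
            if s[i,4]>15:
                p=P[l==i];t=p[p[:,2]>np.percentile(p[:,2],90)-6]
                print(c,s[i],ce[i].round(1),p.min(0).round(),p.max(0).round(),'top',t.mean(0).round(1), np.median(t,0).round(1))
E
```

```text
top 7175 ((605.8646240234375, 44.148956298828125), (280.9540100097656, 310.40411376953125), 8.707377433776855) [[443.5, 176.3000030517578], [490.5, -130.5], [768.2000122070312, -88.0], [721.2000122070312, 218.8000030517578]]
red [308 282   9  11  79] [311.9 286.8] [491. -55. 122.] [507. -41. 161.] top [499.5 -47.1 155.6] [499.6 -47.8 155.3]
blue [295 253  49  24 682] [324.5 264.4] [ 525. -107.   31.] [568. -16. 109.] top [546.9 -70.   94.2] [546.7 -70.9  93.9]
blue [207 277  11  10  78] [212.4 281.5] [507. 129.  30.] [530. 144. 126.] top [514.9 135.8 121.2] [514.6 136.4 121.3]
brass [296 274  10   9  34] [300.2 278.7] [514. -34.  51.] [532. -17. 107.] top [522.8 -25.1  65.8] [522.5 -25.6  62.8]
scene 7179 ((607.266845703125, 41.7203369140625), (284.3922424316406, 310.6079406738281), 8.560388565063477) [[443.5, 174.10000610351562], [489.79998779296875, -133.0], [771.0, -90.69999694824219], [724.7999877929688, 216.5]]
red [299 182  12  31 337] [304.6 196.5] [493. -58. 108.] [511. -40. 157.] top [503.7 -49.3 153.4] [504.5 -49.6 153.7]
blue [419 201  12  21 212] [424.4 211. ] [507. 126.  91.] [526. 142. 122.] top [517.9 134.2 119.3] [518.2 134.  119.8]
blue [267 228  62  19 597] [291.1 237.2] [ 525. -108.   90.] [569. -17.  96.] top [549.1 -72.6  93.1] [549.5 -74.6  93.1]
brass [301 252  27  17 304] [314.1 261. ] [544. -58.  38.] [563. -18.  63.] top [556.  -38.9  58.2] [556.8 -39.2  58.2]
```

```bash
python3 -m inch '{"travel":[[0,0,0],[0,0,0],[0,0,0],[0,0,0],[0,0,0],[0,0,0],[0,0,0]],"twist":[-1,-1,-1,-1,-1,-1,-0.22]}' 
python3 -m inch '{"travel":[[-0.4,-1,0],[-0.4,-1,0],[-0.4,-1,0],[-0.4,-1,0],[-0.4,-1,0],[-0.4,-1,0],[-0.4,-1,0],[-0.4,-1,0]],"twist":[0,0,0,0,0,0,0,0]}'
python3 -m inch '{"travel":[[-0.4,-1,0],[-0.4,-1,0],[-0.4,-1,0],[-0.4,-1,0],[-0.4,-1,0],[-0.4,-1,0],[-0.4,-1,0],[-0.4,-1,0]],"twist":[0,0,0,0,0,0,0,0]}'
cat >> h.py <<'E'
TH=0.151;O=np.array([541.,-33.]);EX=np.array([np.cos(TH),np.sin(TH)]);EY=np.array([-np.sin(TH),np.cos(TH)])
def st(p): d=np.asarray(p)[:2]-O; return np.array([d@EX,d@EY])
def state(o):
    q=o['tool_rot'];yaw=2*np.arctan2(q[1],q[0])-np.pi/2  # dir of tool y
    f=o['force'];print('t%.2f'%o['clock'],'stand xy',st(o['tcp_pos']).round(1),'z%.1f'%o['tcp_pos'][2],'yawerr %.3f'%((yaw-np.pi/2-TH+np.pi/2)%np.pi-np.pi/2),'F stand',(f[:2]@EX).round(2),(f[:2]@EY).round(2),f[2].round(2),'open %.2f ff %.1f'%(o['opening'],o['finger_force']))
E
python3 -c "
from h import *;from cell import bot;o=bot.get_obs();state(o);print(o['joints'])"
```

```text
clock: 0.68
tcp_pos: [220.8, 611.1, 247.9]
tool_rot: [-0.077, 0.997, -0.0, -0.0]
force: [-0.5, 0.4, -0.4]
opening: 1.001
finger_force: 0.0
clock: 1.35
tcp_pos: [330.4, 424.3, 248.2]
tool_rot: [-0.074, 0.997, -0.0, -0.0]
force: [1.3, 1.2, 0.7]
opening: 0.999
finger_force: 0.0
clock: 2.02
tcp_pos: [439.6, 238.6, 248.3]
tool_rot: [-0.074, 0.997, -0.0, -0.0]
force: [0.5, 0.6, 0.4]
opening: 0.999
finger_force: 0.0
t2.02 stand xy [-59.4 283.8] z248.3 yawerr -0.002 F stand 0.59 0.5 0.38 open 1.00 ff 0.0
[ 4.36694427e-01  2.71555763e-01  1.93304041e+00  7.17255209e-06
  9.37057524e-01 -1.28273996e+00]
```

```bash
python3 -m inch '{"travel":[[-0.5,-0.9,0],[-0.5,-0.9,0],[-0.5,-0.9,0],[-0.5,-0.9,0],[-0.4,-0.96,0],[0,0,0],[0,0,0]],"twist":[0,0,0,0,0,0,0]}' >/dev/null
python3 - <<'E'
from h import *;from cell import bot
o=bot.get_obs();state(o)
m=bot.camera_model('wrist');im,d=bot.get_image('wrist');np.savez('w1.npz',im=im,d=d,**m)
cv2.imwrite('pics/w1.png',im[:,:,::-1])
P=cloud(im,d,m)
for c in('red','blue','brass'):
    k,l,s,ce=cv2.connectedComponentsWithStats(mask(im,c).astype(np.uint8))
    for i in range(1,k):
        if s[i,4]>60:
            p=P[(l==i)&(d>0)];
            if len(p)==0: continue
            t=p[p[:,2]>np.percentile(p[:,2],90)-6];q=t.mean(0);print(c,s[i],q.round(1),st(q).round(1))
E
```

```text
t2.60 stand xy [  0.6 170. ] z248.1 yawerr -0.004 F stand 0.63 0.17 -0.05 open 1.00 ff 0.0
red [   0  153   49   35 1329] [500.  -41.2 146.2] [-41.8  -1.9]
blue [   0  186   59   63 2715] [547.4 -70.5  92.5] [  0.7 -38. ]
blue [ 75 198  35  49 882] [538.9 -22.7  91.9] [-0.5 10.5]
blue [305 212  24  32 621] [515.2 135.2 119.3] [ -0.2 170.2]
brass [  71  179   64   54 1556] [529.6 -29.7  61.6] [-10.8   5. ]
```

View pics/w1.png

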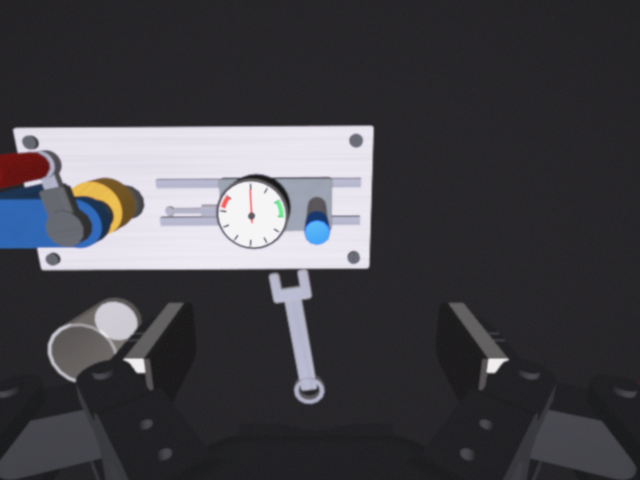

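The wrist view confirms the TCP is over the post, whose cap is at (317,231). The needle points to 0 at (251,190), and the eccentric bulges towards -x/+y near (115,208). Next I'll descend and grip.

```bash
python3 -m inch '{"travel":[[0,0,0.8],[0,0,0.8],[0,0,0.8],[0,0,0.8],[0,0,0.8],[0,0,0.8],[0,0,0.9],[0,0,0]],"twist":[0,0,0,0,0,0,0,0]}' >/dev/null
python3 -m inch '{"travel":[[0,0,0],[0,0,0],[0,0,0],[0,0,0],[0,0,0],[0,0,0],[0,0,0],[0,0,0]],"twist":[0,0,0,0,0,0,0,0]}' -1
python3 - <<'E'
from h import *;from cell import bot
state(bot.get_obs())
E
```

```text
clock: 3.98
tcp_pos: [516.0, 136.2, 106.7]
tool_rot: [-0.075, 0.997, 0.0, 0.001]
force: [-2.9, 0.6, 12.0]
opening: 0.166
finger_force: 58.3
t3.98 stand xy [  0.8 171.1] z106.7 yawerr -0.000 F stand -2.75 1.01 11.98 open 0.17 ff 58.3
```

```bash
python3 -m inch '{"travel":[[0,-0.2,0],[0,-0.2,0],[0,-0.2,0],[0,-0.2,0],[0,0,0],[0,0,0]],"twist":[0,0,0,0,0,0]}' >/dev/null
python3 - <<'E'
from h import *;from cell import bot
state(bot.get_obs())
m=bot.camera_model('wrist');im,d=bot.get_image('wrist');np.savez('w2.npz',im=im,d=d,**m)
cv2.imwrite('pics/w2.png',im[:,:,::-1])
E
```

```text
t4.48 stand xy [  0.8 150.7] z106.7 yawerr -0.001 F stand -1.76 -2.71 12.73 open 0.17 ff 58.5
```

View pics/w2.png

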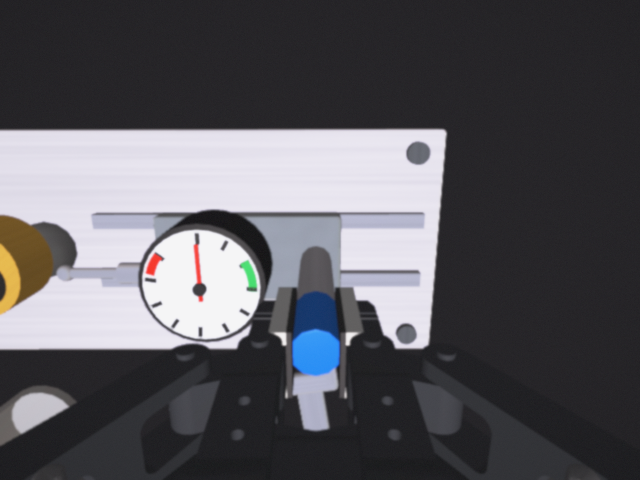

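The needle still points to 0 at (197,245). The ball tip at (65,272) is a few mm short of the brass rim at about (50,260). I'll advance and measure the needle in code.

```bash
cat >> h.py <<'E'
def needle(im,m,ypost):
    u=np.argwhere(mask(im,'red'))
    w=np.array([st(ray(b,a,72.,m)) for a,b in u])-[0,ypost-50] if len(u) else np.zeros((0,2))
    r=np.hypot(*w.T);k=w[(r>8)&(r<19)]
    if len(k)<4: return None
    v=(k/np.hypot(*k.T)[:,None]).mean(0); a=np.arctan2(v[1],-v[0]); return len(k),a%(2*np.pi),a%(2*np.pi)/.27,np.hypot(*v)
E
python3 -m inch '{"travel":[[0,-0.16,0],[0,-0.16,0],[0,0,0],[0,0,0]],"twist":[0,0,0,0]}' >/dev/null
python3 - <<'E'
from h import *;from cell import bot
m=np.load('w2.npz');print(needle(m['im'],m,150.7))
o=bot.get_obs();state(o)
m=bot.camera_model('wrist');im,d=bot.get_image('wrist');print(needle(im,m,st(o['tcp_pos'])[1]))
m=bot.camera_model('top');im,d=bot.get_image('top');print(needle(im,m,st(o['tcp_pos'])[1]))
E
```

```text
(78, np.float64(0.03130886311052995), np.float64(0.11595875226122204), np.float64(0.9995140026342441))
t4.87 stand xy [  0.8 142.9] z106.7 yawerr -0.000 F stand -1.89 -0.61 12.06 open 0.17 ff 58.7
(79, np.float64(0.032121643654971055), np.float64(0.11896905057396687), np.float64(0.9995064372692073))
None
```

```bash
python3 -m inch '{"travel":[[0,-0.16,0],[0,0,0],[0,0,0]],"twist":[0,0,0]}' >/dev/null
cat > n.py <<'E'
from h import *;from cell import bot
import sys
o=bot.get_obs();state(o)
m=bot.camera_model('wrist');im,d=bot.get_image('wrist');print(needle(im,m,float(sys.argv[1]) if len(sys.argv)>1 else st(o['tcp_pos'])[1]))
E
python3 n.py
```

```text
t5.22 stand xy [  0.8 139.1] z106.7 yawerr -0.001 F stand -1.82 0.41 12.48 open 0.17 ff 58.8
(59, np.float64(0.49567198991348754), np.float64(1.8358221848647684), np.float64(0.9997315822005862))
```

```bash
python3 -m inch '{"travel":[[0,-0.13,0],[0,0,0],[0,0,0],[0,0,0]],"twist":[0,0,0,0]}' >/dev/null
python3 n.py
```

```text
t5.60 stand xy [  0.9 135.9] z106.7 yawerr -0.001 F stand -0.6 2.35 12.5 open 0.17 ff 58.8
(69, np.float64(1.297748123105482), np.float64(4.806474530020303), np.float64(0.9996049860429235))
```

```bash
python3 -m inch '{"travel":[[0,0,0],[0,0,0],[0,0,0],[0,0,0],[0,0,-0.4],[0,0,-0.8],[0,0,-0.8],[0,0,-0.8]],"twist":[0,0,0,0,0,0,0,0]}' 1 >/dev/null
python3 -m inch '{"travel":[[0,0,-0.8],[0.3,-1,-0.2],[0.3,-1,0],[0.3,-1,0],[0.3,-1,0],[0.3,-1,0],[0.24,-0.81,0],[0,0,0]],"twist":[0,0,0,0,0,0,0,0]}' >/dev/null
cat > k.py <<'E'
from h import *;from cell import bot
import sys
o=bot.get_obs();state(o)
for n in('wrist','top','scene'):
    m=bot.camera_model(n);im,d=bot.get_image(n);P=cloud(im,d,m)
    cv2.imwrite(f'pics/k{o["clock"]:.1f}{n}.png',im[:,:,::-1])
    s=np.stack([(P[...,:2]-O)@EX,(P[...,:2]-O)@EY],-1)
    q=mask(im,'red')&(d>0)&(np.hypot(s[...,0],s[...,1])<75)&(P[...,2]>110)
    if q.sum()>10:
        t=q&(P[...,2]>152);print(n,q.sum(),t.sum(),s[t].mean(0).round(1),(s[t].max(0)/2+s[t].min(0)/2).round(1),'all',((s[q].max(0)+s[q].min(0))/2).round(1),P[q][:,2].max())
        u=np.argwhere(t);
        if len(u): c=u.mean(0);print('  ray155',st(ray(c[1],c[0],155.,m)).round(1))
E
python3 k.py; ls pics
```

```text
t6.98 stand xy [-44.1 -12.2] z201.5 yawerr -0.002 F stand -0.57 0.13 -0.55 open 1.00 ff 0.0
wrist 1651 868 [-42.8  -9.3] [-42.5  -9.3] all [-42.2  -9.3] 156.24638417574766
  ray155 [-43.2  -9.3]
scene 331 62 [-40.5 -10.3] [-41.5 -10. ] all [-40.6  -9.9] 156.1774657519463
  ray155 [-39.7 -10.5]
k7.0scene.png
k7.0top.png
k7.0wrist.png
scene0.png
top0.png
w1.png
w2.png
```

```bash
python3 -m inch '{"travel":[[-0.05,0.12,0],[0,0,0.6],[0,0,0.6],[0,0,0.6],[0,0,0.6],[0,0,0.14],[0,0,0],[0,0,0]],"twist":[0,0,0,0,0,0,0,0]}' >/dev/null
python3 -m inch '{"travel":[[0,0,0],[0,0,0],[0,0,0],[0,0,0],[0,0,0],[0,0,0],[0,0,0],[0,0,0]],"twist":[0,0,0,0,0,0,0,0]}' -1 >/dev/null
cat > c.py <<'E'
from h import *;from cell import bot
import sys
# plan: step angle per row, rows
step=float(sys.argv[1]);n=int(sys.argv[2]);C=np.array([float(sys.argv[3]),float(sys.argv[4])]) if len(sys.argv)>4 else np.zeros(2)
o=bot.get_obs();state(o);p=st(o['tcp_pos'])-C;r=np.hypot(*p);phi=np.arctan2(-p[1],-p[0])
f=o['force'][:2];F=np.array([f@EX,f@EY]);print('r %.1f phi %.3f Frad %.2f Ftan %.2f'%(r,phi%(2*np.pi),F@p/r,(-F[0]*p[1]+F[1]*p[0])/r))
a=phi+step*np.arange(1,n+1);w=-44*np.c_[np.cos(a),np.sin(a)];d=np.diff(np.vstack([p,w]),axis=0)/25
print([[round(-x,2),round(y,2),0] for x,y in d])
for n in('wrist','top','scene'):
    m=bot.camera_model(n);im,_=bot.get_image(n);print(n,needle(im,m,135.9))
E
python3 c.py 0.2 8
```

```text
t8.47 stand xy [-41.7  -6.6] z137.7 yawerr -0.000 F stand -1.42 -0.09 7.11 open 0.19 ff 58.3
r 42.2 phi 0.157 Frad 1.42 Ftan -0.13
[[np.float64(-0.02), np.float64(-0.35), 0], [np.float64(-0.15), np.float64(-0.32), 0], [np.float64(-0.21), np.float64(-0.28), 0], [np.float64(-0.27), np.float64(-0.23), 0], [np.float64(-0.31), np.float64(-0.17), 0], [np.float64(-0.33), np.float64(-0.11), 0], [np.float64(-0.35), np.float64(-0.04), 0], [np.float64(-0.35), np.float64(0.03), 0]]
wrist (45, np.float64(1.2697459647697507), np.float64(4.702762832480557), np.float64(0.9992584829245871))
top None
scene None
```

```bash
python3 -m inch '{"travel":[[-0.01,-0.35,0],[-0.14,-0.32,0],[-0.21,-0.28,0],[-0.27,-0.23,0]],"twist":[0,0,0,0]}' ; python3 c.py 0.2 8 0.8 0
```

```text
clock: 8.95
tcp_pos: [520.6, -72.7, 137.7]
tool_rot: [-0.075, 0.997, 0.0, 0.0]
force: [-2.4, 3.1, 6.9]
opening: 0.192
finger_force: 58.5
t8.95 stand xy [-26.2 -36.2] z137.7 yawerr -0.001 F stand -1.91 3.44 6.9 open 0.19 ff 58.5
r 45.1 phi 0.930 Frad -1.62 Ftan -3.59
[[np.float64(-0.33), np.float64(-0.14), 0], [np.float64(-0.33), np.float64(-0.12), 0], [np.float64(-0.35), np.float64(-0.05), 0], [np.float64(-0.35), np.float64(0.02), 0], [np.float64(-0.34), np.float64(0.09), 0], [np.float64(-0.32), np.float64(0.16), 0], [np.float64(-0.28), np.float64(0.22), 0], [np.float64(-0.23), np.float64(0.27), 0]]
wrist (35, np.float64(0.7749431131697523), np.float64(2.87015967840649), np.float64(0.9991875388668836))
top None
scene None
```

```bash
python3 -m inch '{"travel":[[-0.33,-0.14,0],[-0.33,-0.12,0],[-0.35,-0.05,0],[-0.35,0.02,0],[-0.34,0.09,0],[-0.32,0.16,0],[-0.28,0.22,0],[-0.23,0.27,0]],"twist":[0,0,0,0,0,0,0,0]}' >/dev/null; python3 c.py 0.2 8 0.8 0
```

```text
t9.77 stand xy [ 37.4 -24.8] z137.7 yawerr -0.000 F stand -1.47 -3.43 7.97 open 0.19 ff 59.2
r 44.3 phi 2.545 Frad 0.71 Ftan -3.67
[[np.float64(-0.16), np.float64(0.31), 0], [np.float64(-0.1), np.float64(0.34), 0], [np.float64(-0.03), np.float64(0.35), 0], [np.float64(0.04), np.float64(0.35), 0], [np.float64(0.11), np.float64(0.34), 0], [np.float64(0.17), np.float64(0.31), 0], [np.float64(0.23), np.float64(0.27), 0], [np.float64(0.28), np.float64(0.22), 0]]
wrist (42, np.float64(2.050700438862762), np.float64(7.595186810602822), np.float64(0.9990781366430843))
top None
scene None
```

```bash
python3 -m inch '{"travel":[[-0.16,0.31,0],[-0.1,0.34,0],[-0.03,0.35,0],[0.04,0.35,0],[0.11,0.34,0],[0.17,0.31,0]],"twist":[0,0,0,0,0,0]}' >/dev/null; python3 c.py 0.2 8 0.8 0
```

```text
t10.42 stand xy [36.9 25.5] z137.7 yawerr -0.000 F stand 2.67 -3.92 4.79 open 0.19 ff 58.9
r 44.2 phi 3.757 Frad -0.08 Ftan -4.74
[[np.float64(0.24), np.float64(0.26), 0], [np.float64(0.28), np.float64(0.21), 0], [np.float64(0.32), np.float64(0.15), 0], [np.float64(0.34), np.float64(0.09), 0], [np.float64(0.35), np.float64(0.02), 0], [np.float64(0.35), np.float64(-0.05), 0], [np.float64(0.33), np.float64(-0.12), 0], [np.float64(0.3), np.float64(-0.18), 0]]
wrist None
top None
scene None
```

```bash
python3 -m inch '{"travel":[[0.24,0.26,0],[0.28,0.21,0],[0.32,0.15,0],[0.34,0.09,0]],"twist":[0,0,0,0]}' >/dev/null; python3 c.py 0.2 8 0.8 0
python3 - <<'E'
from cell import bot
import cv2,numpy as np
im=bot.get_image('wrist')[0];a=bot.get_image('top')[0][220:340,180:380];b=bot.get_image('scene')[0][170:310,240:480]
cv2.imwrite('pics/v.png',np.vstack([np.hstack([im[:,:,::-1][::2,::2],np.zeros((240,80,3),np.uint8)]),cv2.resize(np.hstack([cv2.resize(a,(200,140)),cv2.resize(b,(200,140))]),(400,280))[:,:,::-1]]))
E
```

```text
t10.90 stand xy [ 6.8 43.7] z137.7 yawerr 0.000 F stand 3.37 -0.79 6.8 open 0.19 ff 59.0
r 44.1 phi 4.577 Frad -0.33 Ftan -3.44
[[np.float64(0.35), np.float64(0.01), 0], [np.float64(0.35), np.float64(-0.06), 0], [np.float64(0.33), np.float64(-0.13), 0], [np.float64(0.3), np.float64(-0.19), 0], [np.float64(0.25), np.float64(-0.24), 0], [np.float64(0.2), np.float64(-0.29), 0], [np.float64(0.14), np.float64(-0.32), 0], [np.float64(0.07), np.float64(-0.34), 0]]
wrist (29, np.float64(3.5621572360372453), np.float64(13.193174948286092), np.float64(0.9995415410103988))
top None
scene None
```

View pics/v.png

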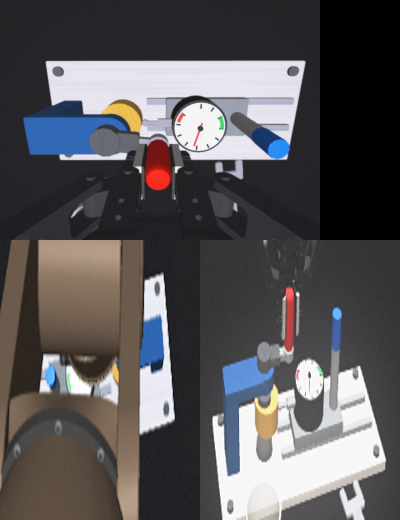

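The wrist inset shows the needle past the half turn, with its tip near (195,146), and the knob held upright. I'll continue round.

```bash
python3 -m inch '{"travel":[[0.35,0.01,0],[0.35,-0.06,0],[0.33,-0.13,0],[0.3,-0.19,0]],"twist":[0,0,0,0]}' >/dev/null; python3 c.py 0.2 8 0.8 0
```

```text
t11.53 stand xy [-26.9  34.4] z137.7 yawerr 0.000 F stand 3.41 0.53 6.74 open 0.19 ff 59.2
r 44.1 phi 5.390 Frad -1.73 Ftan -2.99
[[np.float64(0.25), np.float64(-0.25), 0], [np.float64(0.2), np.float64(-0.29), 0], [np.float64(0.13), np.float64(-0.32), 0], [np.float64(0.07), np.float64(-0.34), 0], [np.float64(-0.0), np.float64(-0.35), 0], [np.float64(-0.07), np.float64(-0.34), 0], [np.float64(-0.14), np.float64(-0.32), 0], [np.float64(-0.2), np.float64(-0.29), 0]]
wrist None
top None
scene None
```

```bash
python3 -m inch '{"travel":[[0.25,-0.24,0],[0.2,-0.29,0],[0.14,-0.32,0],[0.07,-0.34,0]],"twist":[0,0,0,0]}' >/dev/null; python3 c.py 0.2 8 0.8 0
```

```text
t12.02 stand xy [-43.6   4.5] z137.6 yawerr -0.000 F stand 1.35 2.81 8.21 open 0.19 ff 59.3
r 44.7 phi 6.182 Frad -1.05 Ftan -2.93
[[np.float64(-0.03), np.float64(-0.35), 0], [np.float64(-0.07), np.float64(-0.34), 0], [np.float64(-0.14), np.float64(-0.32), 0], [np.float64(-0.2), np.float64(-0.29), 0], [np.float64(-0.25), np.float64(-0.25), 0], [np.float64(-0.3), np.float64(-0.19), 0], [np.float64(-0.33), np.float64(-0.13), 0], [np.float64(-0.35), np.float64(-0.06), 0]]
wrist (28, np.float64(1.596256387383438), np.float64(5.912060694012733), np.float64(0.9994745461588526))
top None
scene None
```

```bash
python3 - <<'E'
import numpy as np
from scipy.optimize import least_squares
a=np.array([.157,.93,2.545,4.577,6.182]);p=np.array([4.7,2.87,7.6,13.2,5.91])
f=lambda x:x[0]+5*np.cos(a-x[1])+np.sqrt(26**2-(5*np.sin(a-x[1]))**2)-26-p
r=least_squares(f,[8,4]);print(r.x,r.fun)
E
python3 -m inch '{"travel":[[-0.03,-0.35,0],[-0.07,-0.34,0],[-0.14,-0.32,0],[-0.2,-0.29,0],[-0.25,-0.25,0],[-0.3,-0.19,0],[-0.33,-0.13,0],[-0.35,-0.06,0]],"twist":[0,0,0,0,0,0,0,0]}' >/dev/null; python3 c.py 0.2 8 0.8 0
```

```text
[8.29386765 4.18182004] [ 0.13184441  0.44839369 -0.11917708 -0.36284625 -0.09821476]
t12.83 stand xy [ -2. -44.] z137.6 yawerr -0.001 F stand -4.06 0.13 12.54 open 0.19 ff 59.8
r 44.1 phi 1.507 Frad 0.13 Ftan -4.06
[[np.float64(-0.35), np.float64(0.02), 0], [np.float64(-0.34), np.float64(0.08), 0], [np.float64(-0.32), np.float64(0.15), 0], [np.float64(-0.28), np.float64(0.21), 0], [np.float64(-0.24), np.float64(0.26), 0], [np.float64(-0.18), np.float64(0.3), 0], [np.float64(-0.12), np.float64(0.33), 0], [np.float64(-0.05), np.float64(0.35), 0]]
wrist (27, np.float64(0.9172848910749939), np.float64(3.397351448425903), np.float64(0.9997180313038835))
top None
scene None
```

```bash
python3 -m inch '{"travel":[[-0.35,0.02,0],[-0.34,0.08,0],[-0.32,0.15,0],[-0.28,0.21,0],[-0.24,0.26,0],[-0.18,0.3,0],[-0.12,0.33,0],[-0.05,0.35,0]],"twist":[0,0,0,0,0,0,0,0]}' >/dev/null; python3 c.py 0.2 6 0.8 0
```

```text
t13.65 stand xy [45.7 -1.3] z137.6 yawerr -0.000 F stand -1.02 -5.18 10.22 open 0.19 ff 59.4
r 44.9 phi 3.112 Frad -0.87 Ftan -5.20
[[np.float64(0.06), np.float64(0.35), 0], [np.float64(0.09), np.float64(0.34), 0], [np.float64(0.16), np.float64(0.31), 0], [np.float64(0.22), np.float64(0.28), 0], [np.float64(0.27), np.float64(0.23), 0], [np.float64(0.31), np.float64(0.17), 0]]
wrist None
top None
scene None
```

```bash
python3 -m inch '{"travel":[[0.06,0.35,0],[0.09,0.34,0],[0.16,0.31,0],[0.22,0.28,0],[0.27,0.23,0],[0.1,0.06,0],[0,0,0],[0,0,0]],"twist":[0,0,0,0,0,0,0,0]}' >/dev/null; python3 c.py 0.2 2 0.8 0
python3 - <<'E'
from cell import bot
import cv2,numpy as np
im=bot.get_image('wrist')[0];b=bot.get_image('scene')[0][200:320,240:480]
cv2.imwrite('pics/v2.png',np.vstack([im[120:360],cv2.resize(b,(640,320))])[:,:,::-1])
E
```

```text
t14.47 stand xy [22.2 38.3] z137.6 yawerr 0.000 F stand -2.74 1.85 10.83 open 0.19 ff 59.6
r 43.9 phi 4.202 Frad 0.28 Ftan 3.29
[[np.float64(0.32), np.float64(0.14), 0], [np.float64(0.34), np.float64(0.07), 0]]
wrist (45, np.float64(3.6258079736379805), np.float64(13.428918420881407), np.float64(0.9995040970836945))
top None
scene None
```

View pics/v2.png

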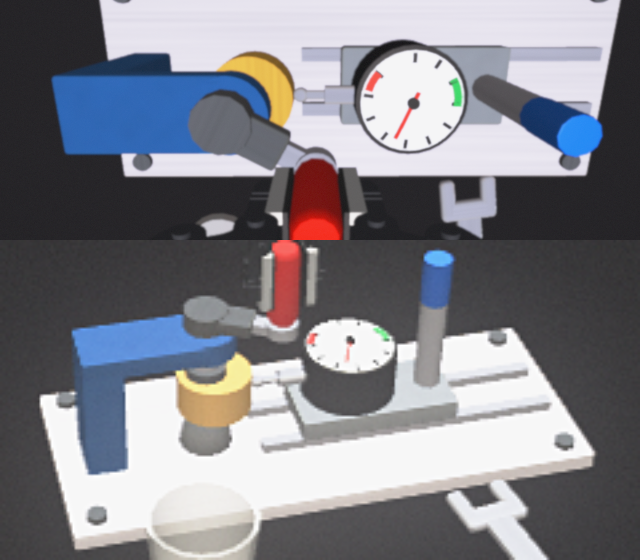

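The needle reads about 13.4 mm, with its tip at (398,137). Rim flank readings put the peak at 4.2–4.28 rad and the crank is at 4.20, so I'll release here and lift away.

```bash
python3 -m inch '{"travel":[[0,0,0],[0,0,0],[0,0,0],[0,0,0],[0,0,-0.3],[0,0,-0.6],[0,0,-0.8],[0,0,-0.8]],"twist":[0,0,0,0,0,0,0,0]}' 0 >/dev/null
python3 -m inch '{"travel":[[0,0,-0.8],[0,0,-0.8],[0,0,-0.8],[0,0.6,0],[0,0.8,0],[0,0.8,0],[0,0.6,0],[0,0,0]],"twist":[0,0,0,0,0,0,0,0]}' >/dev/null
python3 -m inch '{"travel":[[0,0,0],[0,0,0],[0,0,0],[0,0,0]],"twist":[0,0,0,0]}' >/dev/null
python3 n.py 135.9; python3 k.py
python3 - <<'E'
from cell import bot
import cv2,numpy as np
im=bot.get_image('wrist')[0];b=bot.get_image('scene')[0][170:310,240:480]
cv2.imwrite('pics/v3.png',np.vstack([im[100:340],cv2.resize(b,(640,350))])[:,:,::-1])
E
```

```text
t16.38 stand xy [ 23.3 106.9] z259.8 yawerr -0.001 F stand 0.18 -0.7 0.71 open 0.50 ff 0.0
None
t16.43 stand xy [ 23.3 106.9] z259.8 yawerr -0.001 F stand -0.2 -0.32 0.3 open 0.50 ff 0.0
wrist 1075 543 [21.5 38.6] [21.8 38.1] all [21.7 38.5] 156.1359717840068
  ray155 [21.2 38.8]
top 88 63 [20.4 38.8] [20.3 38.9] all [20.5 38.7] 160.5790041885889
  ray155 [20.5 38.8]
scene 348 73 [23.2 37.3] [20.8 37.5] all [21.6 36.9] 157.67140631192737
  ray155 [23.8 37.1]
```

View pics/v3.png

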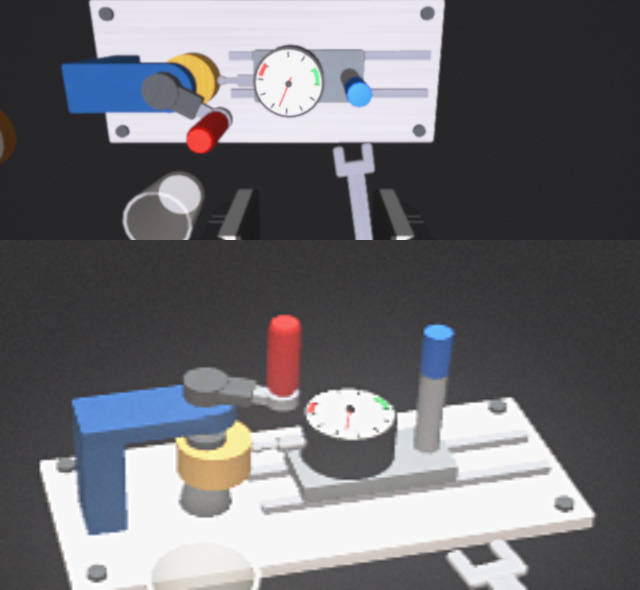

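The knob stands free at 4.20 rad, the needle holds its peak reading with its tip near (281,106), and nothing is touched. Handing in.

```bash
python3 -c "
from cell import bot;print(bot.hand_in())"
```

```text
the job is handed in; nothing more can be done
None
```

I handed the job in at about 16 s of the 72 s; no verdict came back. I pressed the plunger in about 5 mm, cranked more than a full turn gently, and left the eccentric at its estimated high spot (needle about 13.4 mm). The arm is clear of everything, and the bottle, beaker and spanner were not touched.

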